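Check off the carton with the tall can

TASK

Check off the carton that holds the tall can: with closed fingertips touch the middle of the tall can's lid lightly from above, without shifting the can, then press the confirm key on that same packing place fully down, let it come up again and withdraw. Do not grip or lift anything, do not press the other two keys, and do not touch the other goods or disturb the things on the bench.

Things in the scene. Friction and masses are not known exactly. Their poses are not given: they have to be found in the camera images.
- tall_can_lid (a point): Centre of the flat lid of the tall can, the tallest of three upright steel tins with plain paper labels (72 mm diameter, 115 mm high, about 0.5 kg, lid plain metal). It stands loose in one of the three cartons, in the half nearer the confirm key, and its lid rises about 54 mm above the carton's walls (127 mm above the bench). z is up along the can.
- tall_can: The tall can itself; origin at the centre of its underside, z up.
- place_a: A packing place fixed to the bench (one of three that look alike): a grey board 310 x 160 x 8 mm, origin at the centre of its underside. x runs along the board from its key end (nearer the robot) to its carton end. On it stand a shallow open carton (190 x 146 mm, walls 65 mm high, inside floor 12 mm above the bench, centre 55 mm toward +x) and, on the middle line 112 mm toward -x, a confirm key.
- place_a_carton (a point): Centre of the inside floor of the carton of place_a.
- key_a (a joint): Travel in m of the confirm key of place_a: 0 is up, 0.006 fully down. A spring returns it; about 5 N holds it fully down.
- key_a_top (a point): Centre of the flat top of the confirm key of place_a: round white push key of 26 mm diameter in a black housing, pressed straight down; its own carton's front wall begins 68 mm away; its top is 30 mm above the bench when up, the housing 42 mm across and 20 mm above the bench.
- place_b: A packing place fixed to the bench (one of three that look alike): a grey board 310 x 160 x 8 mm, origin at the centre of its underside. x runs along the board from its key end (nearer the robot) to its carton end. On it stand a shallow open carton (190 x 146 mm, walls 65 mm high, inside floor 12 mm above the bench, centre 55 mm toward +x) and, on the middle line 112 mm toward -x, a confirm key.
- place_b_carton (a point): Centre of the inside floor of the carton of place_b.
- key_b (a joint): Travel in m of the confirm key of place_b: 0 is up, 0.006 fully down. A spring returns it; about 5 N holds it fully down.
- key_b_top (a point): Centre of the flat top of the confirm key of place_b: round white push key of 26 mm diameter in a black housing, pressed straight down; its own carton's front wall begins 68 mm away; its top is 30 mm above the bench when up, the housing 42 mm across and 20 mm above the bench.
- place_c: A packing place fixed to the bench (one of three that look alike): a grey board 310 x 160 x 8 mm, origin at the centre of its underside. x runs along the board from its key end (nearer the robot) to its carton end. On it stand a shallow open carton (190 x 146 mm, walls 65 mm high, inside floor 12 mm above the bench, centre 55 mm toward +x) and, on the middle line 112 mm toward -x, a confirm key.
- place_c_carton (a point): Centre of the inside floor of the carton of place_c.
- key_c (a joint): Travel in m of the confirm key of place_c: 0 is up, 0.006 fully down. A spring returns it; about 5 N holds it fully down.
- key_c_top (a point): Centre of the flat top of the confirm key of place_c: round white push key of 26 mm diameter in a black housing, pressed straight down; its own carton's front wall begins 68 mm away; its top is 30 mm above the bench when up, the housing 42 mm across and 20 mm above the bench.
- mid_can: Can of 72 mm diameter, 80 mm high, in a carton; origin at the centre of its underside. Leave alone.
- short_can: Can of 72 mm diameter, 60 mm high, in a carton; origin at the centre of its underside. Leave alone.
- water_bottle: Clear bottle with white cap, 62 mm diameter, 165 mm high, in the far half of a carton; origin at the centre of its underside. Leave alone.
- jar: Glass jar with metal lid, 64 mm diameter, 95 mm high, in the far half of a carton; origin at the centre of its underside. Leave alone.
- tea_box: Green packet 55 x 85 x 90 mm high, in the far half of a carton; origin at the centre of its underside. Leave alone.
- tape_roll: Roll of brown tape lying flat on the bench to the robot's left, 100 mm diameter, 48 mm high; origin under its centre. Leave alone.
- marker: Marker pen lying on the bench to the robot's right, 135 mm long, 17 mm thick; origin under its middle. Leave alone.
Mind the look-alikes: they are no part of the job. Leave any pink or yellow look-alike of the tall_can alone.

How it is judged:
On the way, in this order (a step that is already met when the one before it is completed fails the run):
1. the fingertips touch the middle of the tall can's lid from above (within 22 mm of its centre) (contact force between the fingers and tall_can above 0.3 N and horizontal distance between the grasp point and tall_can_lid below 0.022 m and z of the grasp point in the frame of tall_can_lid above 0.006 m), for 0.04 s.
2. the confirm key on the tall can's own place is pressed down (at least 4.5 of its 6 mm) (((horizontal distance between tall_can and place_a_carton below 0.09 m and value of joint key_a above 0.0045 m) or (horizontal distance between tall_can and place_b_carton below 0.09 m and value of joint key_b above 0.0045 m) or (horizontal distance between tall_can and place_c_carton below 0.09 m and value of joint key_c above 0.0045 m))), for 0.04 s.
At the end, for the whole second after the job is handed in: All three keys are up again (within 1.5 mm), the tall can stands upright and at rest within 15 mm of where it was, the other goods and the things on the bench lie within 15 mm of where they were (value of joint each of key_a, key_b, key_c below 0.0015 m and distance of each of tall_can_lid, mid_can, short_can, water_bottle, jar, tea_box, tape_roll, marker from where it was at the start of the episode below 0.015 m and angle between tall_can's own z axis and vertical below 0.08 rad and linear speed of tall_can below 0.02 m/s); the robot touches nothing.
It fails at once if a key of a place without the tall can is pressed (more than 3 mm) ((not (horizontal distance between tall_can and place_a_carton below 0.09 m) and value of joint key_a above 0.003 m) or (not (horizontal distance between tall_can and place_b_carton below 0.09 m) and value of joint key_b above 0.003 m) or (not (horizontal distance between tall_can and place_c_carton below 0.09 m) and value of joint key_c above 0.003 m)).
It fails at once if the tall can is pushed with more than 40 N (contact force between the fingers and tall_can above 40 N).
It fails at once if the tall can is shifted by more than 15 mm, tipped or lifted (distance of tall_can_lid from where it was at the start of the episode above 0.015 m or angle between tall_can's own z axis and vertical above 0.12 rad or height (world z) of tall_can above 0.02 m).
It fails at once if the fingers take hold of the sides of the tall can (contact force between the fingers and tall_can above 1 N and z of the grasp point in the frame of tall_can_lid below 0.002 m).
It fails at once if the robot touches other goods in the cartons (more than 1 N), or they or the things on the bench are moved by more than 15 mm (contact force between any of the fingers, the arm and mid_can above 1 N or contact force between any of the fingers, the arm and short_can above 1 N or contact force between any of the fingers, the arm and water_bottle above 1 N or contact force between any of the fingers, the arm and jar above 1 N or contact force between any of the fingers, the arm and tea_box above 1 N or distance of any of mid_can, short_can, water_bottle, jar, tea_box, tape_roll, marker from where it was at the start of the episode above 0.015 m).
It also fails if it takes over 48 s, if anything falls off the work surface, if the arm or the gripper's body presses on something with over 40 N, if the wrist force passes 120 N, or if a joint passes its speed limit or range.

ROBOT

A 6-joint arm with a two-finger parallel gripper is mounted at the origin on the work surface. World frame = base frame: x ahead of the robot, y to its left, z up, the work surface at z = 0. Lengths are in m, angles in rad, forces in N, time in s.
With the tool pointing down it reaches from about 0.325 to 1 m from the base axis. Payload 5.1 kg.
Tool frame: the origin (TCP) lies midway between the tips of the shut fingers; the grasp point (between the pads) lies 19 mm behind it; z points along the fingers, x is the direction in which the jaws open and shut, and the axes are right-handed (so a half turn about z gives the same grasp; the last joint's range is limited). The gripper opens to 85 mm and grips with 20 to 120 N. Pads are 22 mm wide; open, the fingers measure 114 mm over their backs; the gripper's body (76 mm by 85 mm) begins 54 mm behind the grasp point. The pads swing forward as they close: fully open they stand 13 mm farther back than shut.
Start: joints at [-1.415, 0.124, 1.65, -0, 1.367, -0.083], TCP at [0.154, -0.632, 0.231] pointing down, gripper open.
Joint ranges: [-2.61, 2.61], [-1.02, 2.33], [0.03, 2.71], [-1.35, 4.49], [0.32, 2.68], [-2.91, 2.91]. Speed limits (rad/s): [2.57, 2.57, 3.14, 3.14, 3.14, 3.14].

INTERFACE

Orientations are given as a rotation vector (axis times angle).
In Python, from bench import read_state, snapshot, camera_params, finish_job, look_for, masks_of, spot_point gives the robot as it stands. The module is installed in compiled form; this text tells all that it offers.
- The arm moves only by the tool carry_out, never from a script. Its arguments are lists of equal length, an entry for each row: "grip": the finger opening in m, from 0 to 0.0854; "translation": the shift along the tool's x, y, z in m, a list of three; "roll": the turn about the tool's z in rad. In form: {"grip": [grip, ...], "translation": [[tx, ty, tz], ...], "roll": [roll, ...]}. A call has 1 to 20 rows; each row shifts and turns the commanded pose from where the row before left it, along the tool's axes as they then stand; what a row does not reach is not made up. A row lasts 1/12 s, in which the tool goes at most 41.7 mm and 7.16 degrees, less where a joint would pass 70% of its speed; a pose out of reach is approached as far as the arm can. A call with a gripper value outside its range is refused whole. The fingers move at their own pace and stop on an object; "squeeze" is the grip in N (left out, the last holds). Time passes only in rows, so rows that do not move let the fingers close. It gives the time, the measured TCP pose, the force and the opening at its end, in the units of the state.
- read_state(): the state, without advancing time (a new reading comes with each control period).
- snapshot(name): name is "side" or "top" or "wrist"; returns (picture, depth): 480x640x3 uint8, blue, green, red; 480x640 float32, m along the optical axis (not along the pixel's ray), 0 where there is no reading.
- camera_params(name): a dict with "mtx" (3x3 intrinsics, pixels), "k1" (the pictures are not rectified: a ray, as slopes to the right and down, at radius r is drawn at 1 + k1 r^2 times it, then the intrinsics apply), "world_from_camera" (4x4, takes a point from camera to world coordinates). Camera axes: x right, y up, looking along -z (the intrinsics and any distortion apply to the point x, -y, -z); pixel columns grow to the right and rows downward; lengths in m; the calibration is good to about 2 mm. A picture is of the moment at which its call begins: read the wrist's pose just before it. camera_params takes no time and is no camera call; for the wrist camera it gives the pose at the moment of the call.
- finish_job(): hands the job in, once; it reports no verdict.
Trained networks look in the newest picture that a camera, given by its name, has taken for a name from the list of things; names that differ only in an ending like _2 or _b are one class to them, and where a whole thing is asked for, a point or a joint stands for the part that bears it (a point fixed in the world has none). Each returns a list of dicts, best first, with "conf" (0 to 1); they miss things now and then, are a little off and sometimes report something else, mostly with a low value. They report only what shows in the picture. A call takes as long as a camera call. They do not tell look-alikes from the thing itself.
- look_for(camera, label): "box" ([centre column, centre row, width, height] in pixels, round what is visible of it).
- masks_of(camera, label): "mask" (480x640 bool, what is visible of it) and "box" ([centre column, centre row, width, height] in pixels, round what is visible of it).
- spot_point(camera, label): "centre" ([column, row] in pixels: a listed point, or the origin of a listed thing).
The state is a dict: "time_s": time; "joint_positions": joint angles; "dq": joint speeds; "effort": joint torques, N m; "tool_pos": TCP position; "orientation": TCP orientation; "contact_force": force on the tool from outside, world axes, zero at the start; "torque": the same for the moment, N m; "gripper_width": opening from 0.0 (shut) to 1.0 (fully open).
Only numpy, scipy, OpenCV 4.12 (cv2) and the standard library are available. Lean on these libraries where they do the work, as an engineer would, in place of code of your own. Each camera call takes 0.05 s, during which the arm holds its last target. There are 200 camera calls.

## Working session

There is one attempt and no reset: what is moved stays moved. The work goes in short steps, Python scripts to look and compute and a tool call to move; the robot and the scene stay as the last step left them, time stands still between calls to the robot, and variables do not carry over. Pictures are saved under pics/ and viewed, about 8 in all and at most 12, crops included, and the job is handed in when it is done.

Besides the shell and the picture viewer there is one more tool, called after ">>>" as name([rows], argument=value, ...), one row to a line, values as JSON. carry_out: Moves the arm, as the interface text tells. Its arguments: {"type":"object","properties":{"grip":{"type":"array","items":{"type":"number"}},"translation":{"type":"array","items":{"type":"array","items":{"type":"number"}}},"roll":{"type":"array","items":{"type":"number"}},"squeeze":{"type":"number"}},"required":["grip","translation","roll"]}

```bash
mkdir -p pics; cat > h.py <<'E'
import numpy as np, cv2
from bench import *
def world(cam,u,v,d,P=None):
    P=P or camera_params(cam); K=np.array(P["mtx"]); T=np.array(P["world_from_camera"])
    x=(u-K[0,2])/K[0,0]; y=(v-K[1,2])/K[1,1]; a,b=x,y
    for _ in range(20):
        s=1+P["k1"]*(a*a+b*b); a,b=x/s,y/s
    return (T@np.array([a*d,-b*d,-d,np.ones_like(d)] if np.ndim(d) else [a*d,-b*d,-d,1.0]))[:3]
E
python3 - <<'E'
from h import *
for c in ["top","side"]:
    im,d=snapshot(c); cv2.imwrite(f"pics/{c}0.png",im); np.save(f"{c}_d.npy",d)
    for l in ["tall_can","tall_can_lid","key_a_top","place_a"]:
        for f in ([spot_point] if l!="tall_can" else [look_for]):
            for r in f(c,l):
                p=r.get("centre") or r["box"]; u,v=p[:2]
                dd=float(d[int(v),int(u)])
                print(c,l,round(r["conf"],2),np.round(p,0),np.round(world(c,u,v,dd),3))
s=read_state(); print(s["tool_pos"],s["orientation"],s["time_s"],s["contact_force"])
E
```

```text
top tall_can 0.9 [135. 292.  44.  23.] [0.322 0.52  0.116]
top tall_can 0.78 [211. 308.  36.  26.] [0.287 0.316 0.11 ]
top tall_can 0.77 [247. 318.  31.  29.] [0.264 0.218 0.114]
top tall_can 0.67 [222. 217.  32.  32.] [0.53  0.298 0.133]
top tall_can_lid 0.92 [205. 306.] [0.29  0.332 0.116]
top tall_can_lid 0.9 [218. 212.] [0.544 0.31  0.128]
top tall_can_lid 0.59 [126. 294.] [0.317 0.543 0.118]
top tall_can_lid 0.57 [246. 317.] [0.265 0.221 0.12 ]
top key_a_top 0.61 [219. 264.] [0.412 0.319 0.029]
top place_a 0.96 [332. 209.] [ 0.571 -0.001  0.071]
top place_a 0.78 [221. 232.] [0.501 0.312 0.061]
top place_a 0.56 [441. 237.] [ 0.496 -0.305  0.092]
side tall_can 0.98 [284. 355.  30.  50.] [0.298 0.575 0.096]
side tall_can 0.97 [335. 311.  29.  47.] [0.268 0.359 0.086]
side tall_can 0.93 [357. 293.  22.  47.] [0.247 0.261 0.089]
side tall_can 0.65 [258. 276.  26.  41.] [0.518 0.345 0.102]
side tall_can_lid 0.8 [282. 337.] [0.323 0.539 0.113]
side tall_can_lid 0.76 [259. 263.] [0.538 0.312 0.122]
side tall_can_lid 0.68 [360. 277.] [0.258 0.222 0.113]
side tall_can_lid 0.61 [280. 227.] [ 0.664 -0.012  0.031]
side key_a_top 0.63 [348. 200.] [ 0.516 -0.245  0.066]
side key_a_top 0.58 [294. 302.] [0.42  0.314 0.026]
side key_a_top 0.46 [359. 202.] [ 0.478 -0.259  0.062]
side place_a 0.93 [295. 242.] [0.554 0.072 0.052]
side place_a 0.91 [359. 206.] [ 0.473 -0.251  0.05 ]
side place_a 0.74 [260. 300.] [0.482 0.4   0.067]
[ 0.15371124 -0.63151938  0.23127373] [-2.47012279e+00  1.94095734e+00  1.04471259e-04] 0.5 [-0.54713292  0.24565819  0.28004   ]
```

View pics/top0.png

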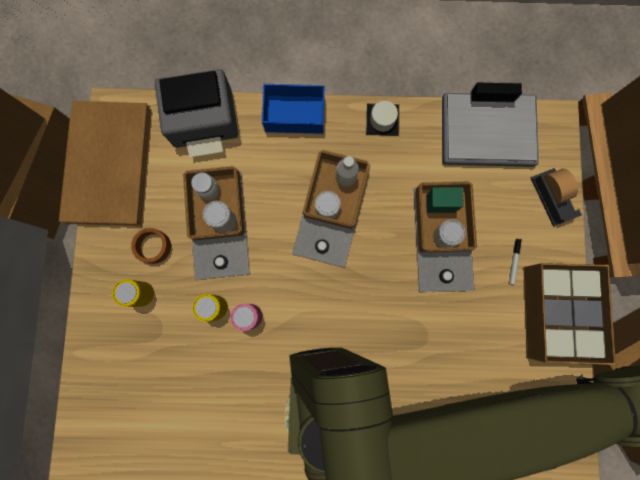

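View pics/side0.png

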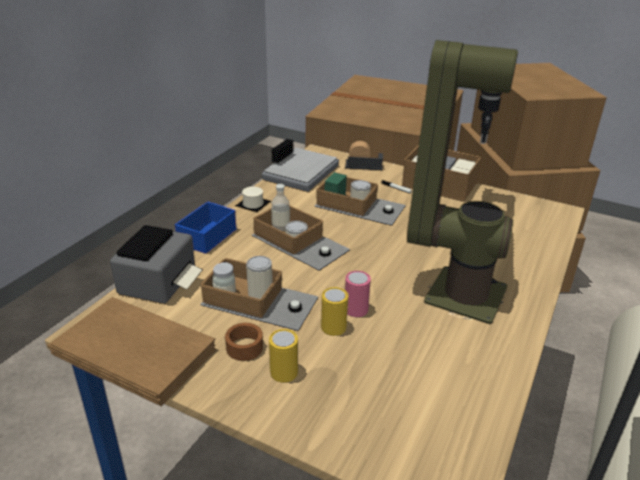

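The tall can is in the left carton: its lid is at (217,213) in top and (259,264) in side, with the jar behind it. That place's key is at (220,262) in top. The yellow and pink cans on the bench are look-alikes. Next I refine both positions with depth.

```bash
python3 - <<'E'
from h import *
for c in ["top","side"]:
    d=np.load(f"{c}_d.npy"); im=cv2.imread(f"pics/{c}0.png")
    v,u=np.mgrid[0:480,0:640]; P=world(c,u,v,d)
    for n,(x,y),r,z0,z1 in [("lid",(.54,.311),.06,.12,.135),("key",(.411,.316),.03,.024,.036)]:
        m=(np.hypot(P[0]-x,P[1]-y)<r)&(P[2]>z0)&(P[2]<z1)&(d>0)
        if n=="key": m&=im.min(2)>120
        q=P[:,m]; print(c,n,m.sum(),q.mean(1).round(4),q.min(1).round(3),q.max(1).round(3),cv2.minEnclosingCircle(q[:2].T.astype(np.float32).copy()))
P=camera_params("wrist"); T=np.array(P["world_from_camera"]); print(T.round(3)); 
E
```

```text
Traceback (most recent call last):
  File "h.py", line 8, in world
    return (T@np.array([a*d,-b*d,-d,np.ones_like(d)] if np.ndim(d) else [a*d,-b*d,-d,1.0]))[:3]
            ~^~~~~~~~~~~~~~~~~~~~~~~~~~~~~~~~~~~~~~~~~~~~~~~~~~~~~~~~~~~~~~~~~~~~~~~~~~~~~
ValueError: matmul: Input operand 1 has a mismatch in its core dimension 0, with gufunc signature (n?,k),(k,m?)->(n?,m?) (size 480 is different from 4)
```

>>> carry_out([
  [0,0,-0.02],
  [0,0,-0.02],
  [0,0,-0.02],
  [0,0,-0.02],
  [0,0,0],
  [0,0,0],
], grip=[0,0,0,0,0,0], roll=[0,0,0,0,0,0])

```text
time_s: 1.0
tool_pos: [0.1538, -0.6322, 0.3129]
orientation: [2.468, -1.94, 0.004]
contact_force: [0.8, 0.7, -0.3]
gripper_width: 0.146
```

```bash
sed -i 's/^    return.*/    return np.tensordot(T[:3,:3],np.array([a*d,-b*d,-d*np.ones_like(a)]),1)+T[:3,3].reshape((3,)+(1,)*np.ndim(d))/' h.py
cat >> h.py <<'E'
from scipy.spatial.transform import Rotation as Ro
def rel(t):
    s=read_state(); R=Ro.from_rotvec(s["orientation"]).as_matrix()
    return (R.T@(np.array(t)-s["tool_pos"])).round(4)
E
python3 - <<'E'
from h import *
for c in ["top","side"]:
    d=np.load(f"{c}_d.npy"); im=cv2.imread(f"pics/{c}0.png")
    v,u=np.mgrid[0:480,0:640]; P=world(c,u,v,d)
    for n,(x,y),r,z0,z1 in [("lid",(.54,.311),.06,.12,.135),("key",(.411,.316),.03,.024,.036)]:
        m=(np.hypot(P[0]-x,P[1]-y)<r)&(P[2]>z0)&(P[2]<z1)&(d>0)
        if n=="key": m&=im.min(2)>120
        q=P[:,m]; print(c,n,m.sum(),q.mean(1).round(4),q.min(1).round(3),q.max(1).round(3))
T=np.array(camera_params("wrist")["world_from_camera"]); s=read_state()
R=Ro.from_rotvec(s["orientation"]).as_matrix()
print(R.round(3)); print("cam in tool",(R.T@(T[:3,3]-s["tool_pos"])).round(3),(R.T@T[:3,:3]).round(2))
print(rel([.42,-.15,.3]), (R.T@[.07,.43,0]).round(3))
E
```

```text
top lid 538 [0.5378 0.3151 0.1272] [0.503 0.28  0.12 ] [0.573 0.351 0.135]
top key 51 [0.419  0.3195 0.0302] [0.408 0.308 0.024] [0.429 0.33  0.035]
side lid 316 [0.5362 0.3183 0.1252] [0.498 0.279 0.12 ] [0.572 0.354 0.131]
side key 40 [0.4155 0.3212 0.0284] [0.401 0.304 0.025] [0.427 0.336 0.035]
[[ 0.237 -0.972  0.   ]
 [-0.972 -0.237 -0.003]
 [ 0.003  0.    -1.   ]]
cam in tool [-0.    -0.071 -0.143] [[ 1.    0.    0.  ]
 [ 0.   -0.96 -0.28]
 [ 0.    0.28 -0.96]]
[-0.4056 -0.3727  0.0115] [-0.401 -0.17  -0.001]
```

>>> carry_out([
  [-0.0254,-0.0233,0],
  [-0.0254,-0.0233,0],
  [-0.0254,-0.0233,0],
  [-0.0254,-0.0233,0],
  [-0.0254,-0.0233,0],
  [-0.0254,-0.0233,0],
  [-0.0254,-0.0233,0],
  [-0.0254,-0.0233,0],
  [-0.0254,-0.0233,0],
  [-0.0254,-0.0233,0],
  [-0.0254,-0.0233,0],
  [-0.0254,-0.0233,0],
  [-0.0254,-0.0233,0],
  [-0.0254,-0.0233,0],
  [-0.0254,-0.0233,0],
  [-0.0254,-0.0233,0],
  [0,0,0],
  [0,0,0],
], grip=[0,0,0,0,0,0,0,0,0,0,0,0,0,0,0,0,0,0], roll=[0,0,0,0,0,0,0,0,0,0,0,0,0,0,0,0,0,0])

```text
time_s: 2.5
tool_pos: [0.4197, -0.1469, 0.3093]
orientation: [2.473, -1.936, -0.005]
contact_force: [0.7, -0.2, 0.2]
gripper_width: 0.002
```

```bash
python3 - <<'E'
from h import *
s=read_state(); print(s["tool_pos"],s["orientation"],np.round(s["joint_positions"],2))
print(rel([.46,.30,.27]))
E
```

```text
[ 0.41971019 -0.14692945  0.30932794] [ 2.47328493 -1.93559434 -0.00452418] [-0.46 -0.38  1.98 -0.    1.55  0.87]
[-0.4241 -0.1466  0.0397]
```

>>> carry_out([
  [-0.0303,-0.0105,0.001],
  [-0.0303,-0.0105,0.001],
  [-0.0303,-0.0105,0.001],
  [-0.0303,-0.0105,0.001],
  [-0.0303,-0.0105,0.001],
  [-0.0303,-0.0105,0.001],
  [-0.0303,-0.0105,0.001],
  [-0.0303,-0.0105,0.001],
  [-0.0303,-0.0105,0.001],
  [-0.0303,-0.0105,0.001],
  [-0.0303,-0.0105,0.001],
  [-0.0303,-0.0105,0.001],
  [-0.0303,-0.0105,0.001],
  [-0.0303,-0.0105,0.001],
  [0,0,0],
  [0,0,0],
], grip=[0,0,0,0,0,0,0,0,0,0,0,0,0,0,0,0], roll=[0,0,0,0,0,0,0,0,0,0,0,0,0,0,0,0])

```text
time_s: 3.83
tool_pos: [0.4625, 0.298, 0.2955]
orientation: [2.468, -1.939, -0.001]
contact_force: [-1.3, -0.2, -0.1]
gripper_width: -0.002
```

```bash
python3 - <<'E'
from h import *
P=camera_params("wrist"); im,d=snapshot("wrist"); cv2.imwrite("pics/w1.png",im)
s=read_state(); print(s["tool_pos"],s["contact_force"],np.round(s["joint_positions"],2))
v,u=np.mgrid[0:480,0:640]; Q=world("wrist",u,v,d,P)
for n,(x,y),r,z0,z1 in [("lid",(.537,.316),.06,.12,.135),("key",(.417,.320),.03,.024,.036)]:
    m=(np.hypot(Q[0]-x,Q[1]-y)<r)&(Q[2]>z0)&(Q[2]<z1)&(d>0)
    if n=="key": m&=im.min(2)>120
    if m.sum():
        q=Q[:,m]; print(n,m.sum(),np.median(q,1).round(4),q.min(1).round(3),q.max(1).round(3),((q.min(1)+q.max(1))/2).round(4))
print("to lid",rel([.537,.3165,.15]))
E
```

```text
[0.4625149  0.29731895 0.29588647] [ 0.40307233  0.03442435 -0.6627914 ] [ 0.47 -0.13  1.8  -0.    1.48  1.81]
lid 5794 [0.5391 0.315  0.1272] [0.502 0.279 0.123] [0.574 0.351 0.13 ] [0.5381 0.3148 0.1265]
key 309 [0.4184 0.3189 0.0297] [0.406 0.307 0.027] [0.43  0.331 0.032] [0.4178 0.3187 0.0296]
to lid [-0.0013 -0.0773  0.1457]
```

View pics/w1.png

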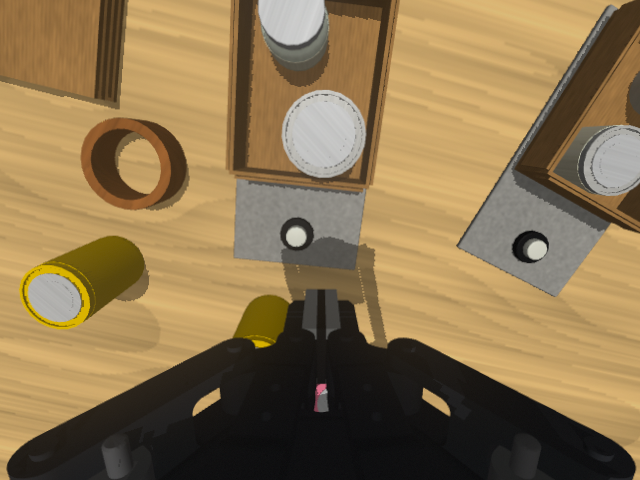

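The wrist view has the tall can's lid at (323,135), its key at (296,235), and the jar behind at (292,20). All three cameras agree within about 3 mm. I move over the lid.

>>> carry_out([
  [0,-0.026,0],
  [0.001,-0.026,0],
  [0,-0.0256,0],
  [0,0,0.03],
  [0,0,0.03],
  [0,0,0.03],
  [0,0,0.02],
  [0,0,0.02],
  [0,0,0.01],
  [0,0,0],
  [0,0,0],
], grip=[0,0,0,0,0,0,0,0,0,0,0], roll=[0,0,0,0,0,0,0,0,0,0,0])

```text
time_s: 4.8
tool_pos: [0.5383, 0.3146, 0.1575]
orientation: [2.468, -1.943, -0.0]
contact_force: [0.5, 0.7, -0.2]
gripper_width: 0.002
```

>>> carry_out([
  [0,0,0.006],
  [0,0,0.006],
  [0,0,0.006],
  [0,0,0.004],
  [0,0,0.002],
  [0,0,0.002],
  [0,0,0],
  [0,0,0],
], grip=[0,0,0,0,0,0,0,0], roll=[0,0,0,0,0,0,0,0])

```text
time_s: 5.47
tool_pos: [0.5379, 0.3159, 0.1313]
orientation: [2.47, -1.941, 0.0]
contact_force: [0.2, -0.4, -0.1]
gripper_width: 0.002
```

>>> carry_out([
  [0,0,0.001],
  [0,0,0.001],
  [0,0,0.001],
  [0,0,0],
  [0,0,0],
], grip=[0,0,0,0,0], roll=[0,0,0,0,0])

```text
time_s: 5.88
tool_pos: [0.5379, 0.3158, 0.1282]
orientation: [2.47, -1.941, -0.0]
contact_force: [-0.8, -0.0, -0.1]
gripper_width: -0.002
```

>>> carry_out([
  [0,0,0.0007],
  [0,0,0.0007],
  [0,0,0],
  [0,0,0],
], grip=[0,0,0,0], roll=[0,0,0,0])

```text
time_s: 6.22
tool_pos: [0.538, 0.3159, 0.1271]
orientation: [-2.47, 1.941, -0.0]
contact_force: [-0.8, -0.5, 2.1]
gripper_width: -0.0
```

>>> carry_out([
  [0,0,0.0006],
  [0,0,0],
  [0,0,0],
], grip=[0,0,0], roll=[0,0,0])

```text
time_s: 6.47
tool_pos: [0.5381, 0.3159, 0.127]
orientation: [-2.47, 1.941, -0.0]
contact_force: [-2.0, -1.4, 5.2]
gripper_width: -0.0
```

Touch is confirmed at 5.2 N from above, dead centre on the lid. I lift, move over the key and roll so the camera clears the can.

>>> carry_out([
  [0,0,-0.003],
  [0,0,-0.01],
  [0,0,-0.025],
  [0,0,-0.025],
  [0,0,-0.025],
  [0,0,0],
  [-0.0078,0.029,0],
  [-0.0078,0.029,0],
  [-0.0078,0.029,0],
  [-0.0078,0.029,0],
  [0,0,0],
  [0,0,0],
], grip=[0,0,0,0,0,0,0,0,0,0,0,0], roll=[0,0,0,0,0,0,0,0,0,0,0,0])

```text
time_s: 7.47
tool_pos: [0.4169, 0.3188, 0.2141]
orientation: [-2.471, 1.939, -0.001]
contact_force: [1.0, -0.0, -0.1]
gripper_width: 0.002
```

>>> carry_out([
  [0,0,0],
  [0,0,0],
  [0,0,0],
  [0,0,0],
  [0,0,0],
  [0,0,0],
  [0,0,0],
  [0,0,0],
  [0,0,0],
  [0,0,0],
  [0,0,0],
  [0,0,0],
  [0,0,0],
  [0,0,0],
  [0,0,0],
], grip=[0,0,0,0,0,0,0,0,0,0,0,0,0,0,0], roll=[-0.12,-0.12,-0.12,-0.12,-0.12,-0.12,-0.12,-0.12,-0.12,-0.12,-0.12,-0.12,-0.12,0,0])

```text
time_s: 8.72
tool_pos: [0.4188, 0.3186, 0.2142]
orientation: [3.122, 0.351, 0.0]
contact_force: [0.1, -0.4, -0.2]
gripper_width: -0.0
```

```bash
python3 - <<'E'
from h import *
s=read_state(); print(s["tool_pos"],np.round(s["joint_positions"],2))
print(rel([.4185,.319,.045]))
T=np.array(camera_params("wrist")["world_from_camera"]);print(T[:3,3])
im,d=snapshot("wrist"); cv2.imwrite("pics/w2.png",im)
E
```

```text
[0.41879011 0.31861044 0.21424349] [ 0.55 -0.14  1.94 -0.    1.34  0.32]
[-0.0002 -0.0005  0.1692]
[0.40230728 0.38815725 0.35703378]
```

View pics/w2.png

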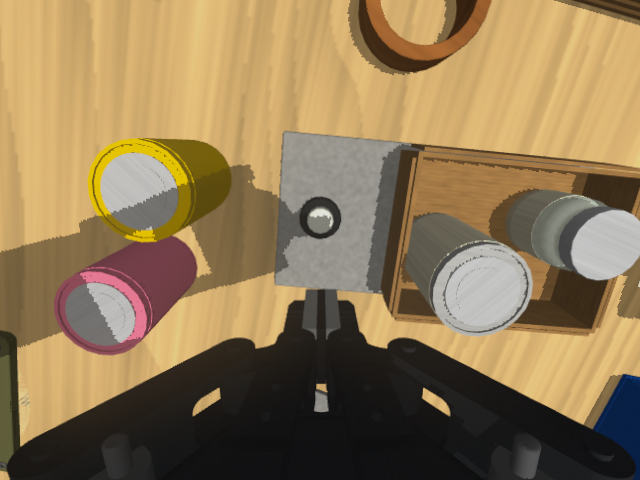

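The key, at (320,217), lies in line with the fingers; the tall can stands as before, and the look-alikes are clear on the left. I descend.

>>> carry_out([
  [0,0,0.025],
  [0,0,0.025],
  [0,0,0.025],
  [0,0,0.025],
  [0,0,0.025],
  [0,0,0.02],
  [0,0,0.015],
  [0,0,0.01],
  [0,0,0.004],
  [0,0,0],
  [0,0,0],
], grip=[0,0,0,0,0,0,0,0,0,0,0], roll=[0,0,0,0,0,0,0,0,0,0,0])

```text
time_s: 9.68
tool_pos: [0.4186, 0.319, 0.0411]
orientation: [-3.121, -0.356, -0.002]
contact_force: [-0.1, -0.2, 1.0]
gripper_width: -0.001
```

>>> carry_out([
  [0,0,0.005],
  [0,0,0.004],
  [0,0,0.002],
  [0,0,0.001],
  [0,0,0.001],
  [0,0,0.001],
  [0,0,0.001],
  [0,0,0],
  [0,0,0],
], grip=[0,0,0,0,0,0,0,0,0], roll=[0,0,0,0,0,0,0,0,0])

```text
time_s: 10.43
tool_pos: [0.4181, 0.3189, 0.0257]
orientation: [-3.121, -0.357, -0.001]
contact_force: [-0.6, -0.1, 3.8]
gripper_width: 0.001
```

>>> carry_out([
  [0,0,0.0008],
  [0,0,0.0008],
  [0,0,0.0008],
  [0,0,0],
  [0,0,0],
], grip=[0,0,0,0,0], roll=[0,0,0,0,0])

```text
time_s: 10.85
tool_pos: [0.4182, 0.3189, 0.024]
orientation: [-3.121, -0.357, -0.0]
contact_force: [-1.9, -2.0, 9.6]
gripper_width: 0.001
```

The key is at its stop: z is 24 mm and the force rose to 9.6 N. I release and withdraw.

>>> carry_out([
  [0,0,-0.003],
  [0,0,-0.006],
  [0,0,-0.015],
  [0,0,-0.025],
  [0,0,-0.03],
  [0,0,-0.03],
  [0,0,-0.03],
  [0,0,-0.03],
  [0,0,-0.03],
  [0,0,0],
  [0,0,0],
  [0,0,0],
], grip=[0,0,0,0,0,0,0,0,0,0,0,0], roll=[0,0,0,0,0,0,0,0,0,0,0,0])

```text
time_s: 11.85
tool_pos: [0.4172, 0.3183, 0.2207]
orientation: [3.12, 0.357, -0.003]
contact_force: [-0.1, -0.1, -1.0]
gripper_width: -0.001
```

```bash
python3 - <<'E'
from h import *
s=read_state(); print(s["tool_pos"],s["contact_force"],s["time_s"])
for c in ["wrist","side"]:
    P=camera_params(c); im,d=snapshot(c); cv2.imwrite(f"pics/{c}3.png",im)
    v,u=np.mgrid[0:480,0:640]; Q=world(c,u,v,d,P)
    for n,(x,y),r,z0,z1 in [("lid",(.537,.316),.06,.12,.135),("key",(.417,.320),.03,.024,.036)]:
        m=(np.hypot(Q[0]-x,Q[1]-y)<r)&(Q[2]>z0)&(Q[2]<z1)&(d>0)
        if n=="key": m&=im.min(2)>120
        if m.sum(): q=Q[:,m]; print(c,n,m.sum(),np.median(q,1).round(4),((q.min(1)+q.max(1))/2).round(4))
E
```

```text
[0.41719223 0.31831537 0.22070662] [-0.05128404 -0.08970755 -0.99046838] 11.85
wrist lid 7207 [0.5362 0.3169 0.1271] [0.5377 0.3146 0.125 ]
wrist key 250 [0.4181 0.3241 0.0299] [0.4175 0.322  0.0296]
side lid 324 [0.5354 0.3191 0.1254] [0.5383 0.3186 0.1265]
side key 35 [0.4161 0.3243 0.0276] [0.4148 0.3234 0.0298]
```

View pics/side3.png

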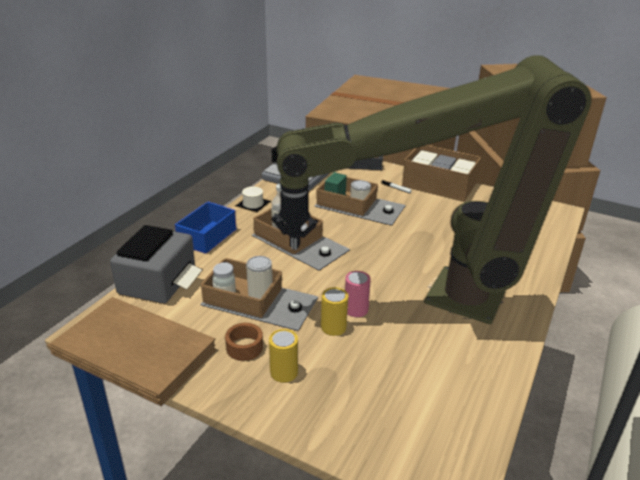

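The key is up again at z≈0.030 (side view (294,306)), and the lid, at (260,264), hasn't moved. Everything else sits as it did in the first picture, and the arm is clear of it all.

```bash
python3 -c "
from bench import *
print(finish_job())"
```

```text
the job is handed in; nothing more can be done
None
```

I checked off the left carton, the one holding the tall can, and handed the job in; the system gives no verdict.

- **Lid touch:** I touched the middle of the lid from above with closed fingertips. The force was about 5 N, and the tip was within about 1–3 mm of the lid centre by my measurements.
- **Key press:** I pressed that place's key to its stop. The tip reached 24 mm above the bench, and the force rose to 9.6 N. I then withdrew to 0.22 m.
- **Last checks:** The wrist and side cameras show the lid within about 3 mm of where it started and the key up again at about 30 mm. The other goods and bench items look undisturbed by eye in the side picture, though I did not measure them. The middle carton was partly hidden behind the arm in that view. The robot is clear of everything.
- **Disagreements:** None beyond 2–5 mm of scatter between cameras and views, mostly in the key's y position. The final force reading of -1 N in z was taken in free air.

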